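# Mist a starter pot at the seed-swap table

## Robot

A 6-joint arm with a two-finger parallel gripper is mounted at the origin on the work surface. World frame = base frame: x ahead of the robot, y to its left, z up, the work surface at z = 0. Lengths are in m, angles in rad, forces in N, time in s.
With the tool pointing down it reaches from about 0.35 to 0.975 m from the base axis. Payload 4.9 kg.
Tool frame: the origin (TCP) lies on the mounting face of the last link; the fingertips stand 173 mm ahead of it and the grasp point (between the pads) lies manip.pinch_z ahead of it (manip.pinch_z is the distance from the TCP to the grasp point, in m); z points along the fingers, y is the line along which they close (so a half turn about z gives the same grasp; the last joint's range is limited). The gripper opens to 85 mm and grips with 20 to 120 N. Pads are 22 mm wide; open, the fingers measure 114 mm over their backs; the gripper's body (76 mm by 85 mm) begins 54 mm behind the grasp point. The pads swing forward as they close: fully open they stand 13 mm farther back than shut.
Start: joints at [-1.235, 0.053, 1.613, -0, 1.476, -0.119], TCP at [0.275, -0.561, 0.405] pointing down, gripper open.
Joint ranges: [-3.01, 3.01], [-1.01, 2.22], [0.06, 2.58], [-1.02, 4.17], [0.09, 2.62], [-3.14, 3.14]. Speed limits (rad/s): [2.57, 2.57, 3.14, 3.14, 3.14, 3.14].

## Interface

Orientations are given as a 3x3 rotation matrix whose columns are the frame's x, y, z axes.
In Python, from cell import manip gives the robot as it stands.
- The arm moves only by the shell command python3 -m jog 'ROWS' [OPENING] [FORCE]. ROWS is JSON, a list of rows, each an object with "xyz": the shift along the world's x, y, z in mm, a list of three; "yaw": the turn about the world's z in rad. A call has 1 to 5 rows; each row shifts and turns the commanded pose from where the row before left it; what a row does not reach is not made up. A row lasts 1/10 s, in which the tool goes at most 50 mm and 8.59 degrees, less where a joint would pass 70% of its speed; a pose out of reach is approached as far as the arm can. A call with a gripper value outside its range is refused whole. OPENING is the opening in per cent of the stroke, from 0 (shut) to 100 (fully open), set as the call begins (- or left out, the last holds). The fingers move at their own pace and stop on an object; FORCE is the grip in N (left out, the last holds). Time passes only in rows, so rows that do not move let the fingers close. It gives the time, the measured TCP pose, the force, the opening and the grip force at its end, in the units of the state.
- manip.sense(): the state, without advancing time (a new reading comes with each control period).
- manip.grab_frame(name): name is "scene" or "top"; returns the picture (384x512x3 uint8, red, green, blue); there is no depth.
- manip.camera_model(name): a dict with "camera_matrix" (3x3 intrinsics, pixels), "k1" (the pictures are not rectified: a ray, as slopes to the right and down, at radius r is drawn at 1 + k1 r^2 times it, then the intrinsics apply), "eye" and "rotation" of the camera in the world. Camera axes: x right, y down, z forward; pixel columns grow to the right and rows downward; lengths in m; the calibration is good to about 2 mm. A picture is of the moment at which its call begins. camera_model takes no time and is no camera call.
- manip.finish_job(): hands the job in; it is judged then, once.
The state is a dict: "time": time; "qpos": joint angles; "joint_velocities": joint speeds; "effort": joint torques, N m; "position": TCP position; "eef_rot": TCP orientation; "force": force on the tool from outside, world axes, zero at the start; "wrist_torque": the same for the moment, N m; "finger_gap": finger opening in m; "grasp_force": force on a finger pad.
Only numpy, scipy, OpenCV 4.12 (cv2) and the standard library are available. Lean on these libraries where they do the work, as an engineer would, in place of code of your own. Each camera call takes 0.05 s, during which the arm holds its last target. There are 200 camera calls.

## Task

Slide the lid of the wooden seed box out of its tracks and lay it flat on the tablecloth, then lift the little pot out and stand it upright inside the saucer of the misting stand. Only when the pot stands there and you have let go, press the mister's nozzle cap all the way down for a moment and let it spring back up. Do not move or knock over the tumbler, the stock bottle, the seed jar or the carton.

Things in the scene. Friction and masses are not known exactly. Their poses are not given: they have to be found in the camera images.
- seed_box: Open wooden box fixed to the table, 134 (x) x 100 (y) x 69 mm high, origin under its centre; inside 110 x 84 mm, floor 8 mm up. Grooves along y in both x sides: ledge at z 55, lip underside 63, lips 110 mm apart. The +y end is closed; the -y end is 54 mm high: the lid slides out to box -y only, free 95 mm from closed. Yaw and place vary, left or right.
- lid: Loose plywood lid, 118 (x) x 90 (y, along the tracks) x 5 mm, about 70 g, origin under its centre (z 55 mm in the box), axes parallel to the box's. On its middle a wooden grip bar 50 mm long in x, 14 mm thick in y, 22 mm high (5 to 27 mm above the origin). It starts in the tracks, its centre 3 to 16 mm from the box's centre towards box -y.
- pot: Loose straight-sided terracotta starter pot with a solid dark filling, 38 mm diameter, 44 mm high, about 80 g, origin at the centre of its underside, z up. It starts upright on the box floor under the lid, up to 12 mm from the middle in x and 10 mm in y.
- mister: Misting stand fixed to the table: wooden board 210 (x) x 90 x 12 mm, origin under its centre. A white bottle, 60 mm diameter (66 at its foot), stands fixed on it 65 mm from the origin towards its +x; the saucer is 60 mm from the origin towards its -x. Yaw and place vary, left or right.
- saucer (a point): Centre of the inner floor of the grey round saucer on the stand, 15 mm above the table; the floor is 74 mm across, the rim outside diameter 88 mm and 20 mm above the table. The pot belongs here.
- cap_top (a point): Centre of the top of the white nozzle cap on the bottle, 33 mm diameter, 22 mm high, top 188 mm above the table when up. A short nozzle points from it towards the saucer. The point moves with the cap.
- nozzle_cap (a joint): How far the sprung nozzle cap is pressed down: 0 up, 0.012 m at its stop. The spring starts at about 2.4 N and takes about 10 N fully down; it springs back when released.
- tumbler: Bystander: loose empty glass tumbler, 66 mm diameter, 105 mm high, origin under its centre, beside the saucer, its centre 95 to 110 mm away.
- stock_bottle: Bystander: loose white bottle with a plain screw cap, no nozzle, 56 mm diameter, 150 mm high, origin under its centre, beside the seed box's +x side.
- seed_jar: Bystander: loose squat glass jar with a metal cap, 56 mm diameter, 65 mm high, origin under its centre, by the seed box's closed +y end.
- carton: Bystander: loose cardboard carton, 50 (x) x 90 (y) x 45 mm high, origin under its centre, beyond the work.
Mind the look-alikes: they are no part of the job. Of the things like the mister, leave any that is red; of the rest the smaller one is meant.

How it is judged:
By the outcome, as a careful person would: the job done as asked, in the order asked, and still so for the second after the job is handed in, with the robot touching nothing.
It also fails if it takes over 67 s, if anything falls off the work surface, if the arm or the gripper's body presses on something with over 40 N, if the wrist force passes 120 N, or if a joint passes its speed limit or range.

## Working session

There is one attempt and no reset: what is moved stays moved. The work goes in short steps, Python scripts to look and compute and a shell command to move; the robot and the scene stay as the last step left them, time stands still between calls to the robot, and variables do not carry over. Pictures are saved under pics/ and viewed, at most 10 in all, crops included, and the job is handed in when it is done.

```bash
ls; mkdir -p pics
python3 - <<'E'
from cell import manip
import cv2,numpy as np
print(manip.pinch_z, {k:np.round(v,3).tolist() for k,v in manip.sense().items()})
for n in("scene","top"):
    f=manip.grab_frame(n); np.save(f"pics/{n}0.npy",f); cv2.imwrite(f"pics/{n}0.png",cv2.resize(f[:,:,::-1],(800,600)))
    c=manip.camera_model(n); print(n,{k:np.round(v,4).tolist() for k,v in c.items()})
E
```

```text
pics
0.1547 {'time': 0.0, 'qpos': [-1.235, 0.053, 1.614, -0.0, 1.476, -0.119], 'joint_velocities': [-0.001, 0.001, 0.0, 0.0, 0.001, -0.001], 'effort': [0.001, -39.368, -37.018, 0.0, 0.007, 0.0], 'position': [0.274, -0.561, 0.403], 'eef_rot': [[0.898, 0.439, -0.001], [0.439, -0.898, 0.002], [0.0, -0.002, -1.0]], 'force': [-0.165, -0.497, -0.909], 'wrist_torque': [0.007, 0.022, 0.022], 'grasp_force': 0.0, 'finger_gap': 0.086}
scene {'camera_matrix': [[459.3715, 0.0, 257.2129], [0.0, 459.3715, 192.4011], [0.0, 0.0, 1.0]], 'k1': -0.1815, 'eye': [0.6419, 0.8542, 0.9328], 'rotation': [[-0.9918, 0.0712, -0.1058], [0.1262, 0.6708, -0.7308], [0.019, -0.7382, -0.6743]]}
top {'camera_matrix': [[439.9071, 0.0, 257.5675], [0.0, 439.9071, 190.8005], [0.0, 0.0, 1.0]], 'k1': -0.1, 'eye': [0.4251, 0.0051, 1.3594], 'rotation': [[-0.0061, -0.9959, 0.0898], [-0.9999, 0.0069, 0.008], [-0.0086, -0.0897, -0.9959]]}
```

View pics/scene0.png

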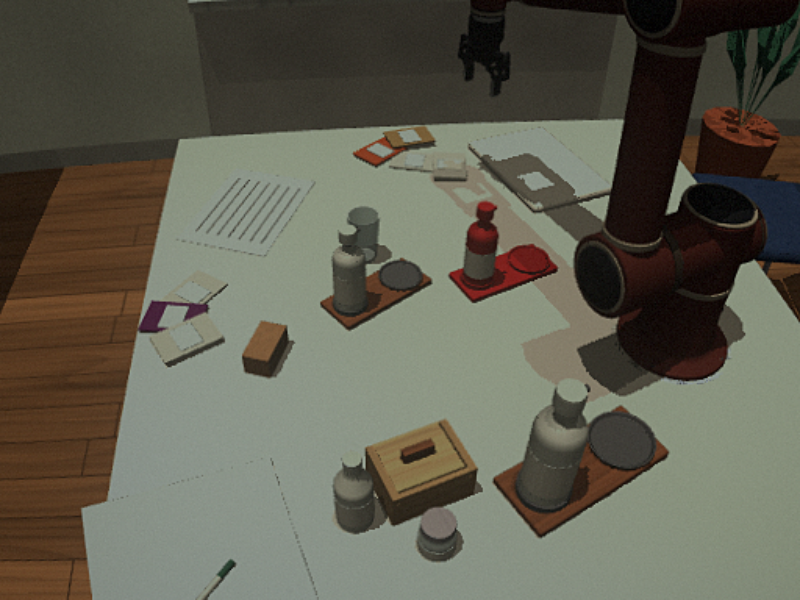

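View pics/top0.png

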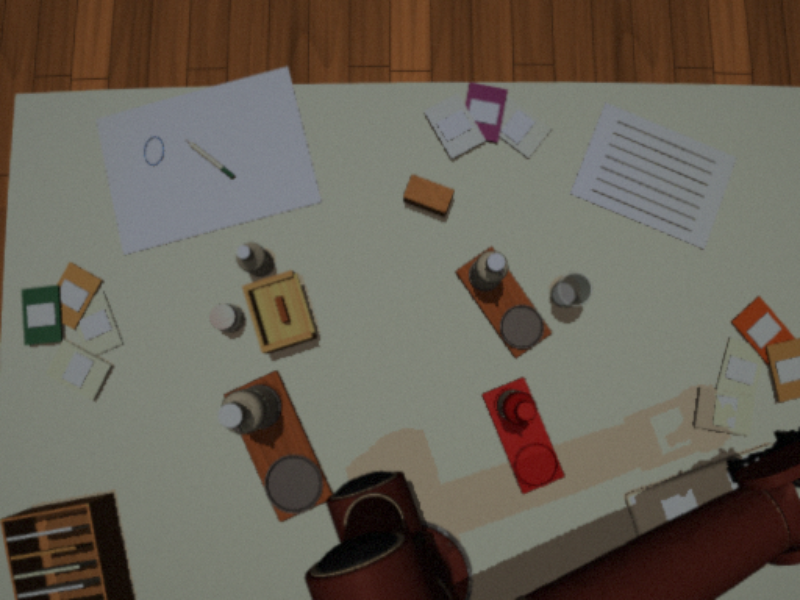

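Candidates (top view, 800x600 px): mister – wooden stand at (505,300), larger wooden stand at (270,445), red stand at (522,435), plain stock bottle at (250,258). The smaller non-red stand is the one at (505,300), with the tumbler at (570,290) beside its saucer. The box is at (282,312) with its grip bar at (283,310), the seed jar is at (228,320) and the carton at (428,195).

```bash
cat > h.py <<'E'
import cv2,numpy as np
from cell import manip
def plane(n,uv,z):
    c=manip.camera_model(n); d=cv2.undistortPoints(np.float64(uv).reshape(-1,1,2),np.array(c["camera_matrix"]),np.array([c["k1"],0,0,0.])).reshape(-1,2)
    w=np.c_[d,np.ones(len(d))]@np.array(c["rotation"]).T; e=np.array(c["eye"])
    return e+w*((z-e[2])/w[:,2])[:,None]
def proj(n,P):
    c=manip.camera_model(n);R=np.array(c["rotation"]).T;e=np.array(c["eye"])
    return cv2.projectPoints(np.float64(P).reshape(-1,1,3),cv2.Rodrigues(R)[0],-R@e,np.array(c["camera_matrix"]),np.array([c["k1"],0,0,0.]))[0].reshape(-1,2)
def blobs(mask,amin=20):
    return [k for k in cv2.findContours(mask.astype(np.uint8),cv2.RETR_EXTERNAL,cv2.CHAIN_APPROX_NONE)[0] if cv2.contourArea(k)>amin]
E
python3 - <<'E'
from h import *
f=np.load("pics/top0.npy"); hsv=cv2.cvtColor(f,cv2.COLOR_RGB2HSV)
for nm,(u,v) in dict(board=(500,297),board2=(535,340),saucer=(521,328),cap=(496,262),lid=(265,300),lid2=(298,320),bar=(283,310),rim=(249,310),carton=(428,190),cloth=(400,300),tum=(566,293)).items():
    print(nm,hsv[int(v/1.5625),int(u/1.5625)])
a=f[145:240,280:390]; b=f[145:240,130:240]
cv2.imwrite("pics/crop1.png",cv2.resize(np.hstack([a,b])[:,:,::-1],None,fx=3.6,fy=3.6,interpolation=cv2.INTER_CUBIC))
E
```

```text
board [ 10 186  81]
board2 [12 40 64]
saucer [19 38 74]
cap [113  22 141]
lid [ 22 121 124]
lid2 [ 20 120 127]
bar [  9 181  86]
rim [ 22  65 121]
carton [ 13 158 123]
cloth [ 37  25 133]
tum [30  8 95]
```

View pics/crop1.png

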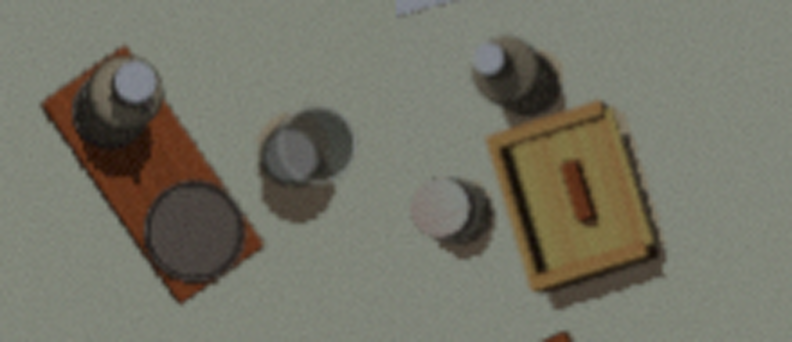

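The crop shows the chosen stand: white cap at crop (134,80), saucer at (195,230), tumbler at (300,155). The box has its grip bar at (578,192), its closed end on the left by the jar and its open end on the right.

Run:
```python
from h import *
f=np.load("pics/top0.npy"); hsv=cv2.cvtColor(f,cv2.COLOR_RGB2HSV).astype(int); H,S,V=hsv[...,0],hsv[...,1],hsv[...,2]
X,Y=np.meshgrid(np.arange(512),np.arange(384))
def reg(u0,v0,u1,v1): return (X>u0)&(X<u1)&(Y>v0)&(Y<v1)
def rect(P):
    r=cv2.minAreaRect((P[:,:2]*1000).astype(np.float32)); return [np.round(x,1) for x in r], np.round(cv2.boxPoints(r)).tolist()
o=(280,145)
for nm,m,z in [("board",reg(285,150,360,235)&(H<16)&(S>120)|(reg(312,190,352,228)&(S<70)&(V<95)),.012),
               ("bar",reg(170,180,192,212)&(H<14)&(S>140),.082),
               ("box",reg(150,160,215,230)&(H>12)&(S>90)&(V>80)|(reg(170,180,192,212)),.069),
               ("lid",reg(172,175,205,222)&(S>110)&(V>110),.060),
               ("saucer",reg(312,190,352,228)&(S<70)&(V<95),.020),
               ("cap",reg(308,155,328,178)&(V>125)&(H>80),.188),
               ("tumbler?",reg(350,172,380,205)&(V<115),.0),
               ("carton",reg(250,105,300,140)&(H<16)&(S>120)&(V>100),.045)]:
    for k in blobs(m):
        P=plane("top",k.reshape(-1,2),z); M=cv2.moments(k)
        c=plane("top",[M["m10"]/M["m00"],M["m01"]/M["m00"]],z)[0]
        print(nm,cv2.contourArea(k),np.round(c*1000,1)[:2],rect(P))
# scene cross-checks
s=np.load("pics/scene0.npy"); hs=cv2.cvtColor(s,cv2.COLOR_RGB2HSV).astype(int); H,S,V=hs[...,0],hs[...,1],hs[...,2]
for nm,m,z in [("bar",reg(250,275,285,300)&(H<14)&(S>120),.082),("saucer",reg(238,162,276,190)&(S<70)&(V<95),.020),("cap",reg(212,142,232,158)&(S<40)&(V>110),.18)]:
    for k in blobs(m):
        M=cv2.moments(k); uv=[M["m10"]/M["m00"],M["m01"]/M["m00"]]
        print("scene",nm,cv2.contourArea(k),np.round(uv,1),np.round(plane("scene",uv,z)[0]*1000,1)[:2])
```

```text
board 1331.5 [ 517.4 -191.9] ([array([ 537. , -183.1]), array([210.4,  91. ]), np.float64(33.0)], [[424.0, -202.0], [473.0, -279.0], [650.0, -164.0], [601.0, -88.0]])
bar 59.0 [521.5 241.9] ([array([521.5, 241.7]), array([49.4, 13. ]), np.float64(18.9)], [[496.0, 240.0], [500.0, 228.0], [547.0, 244.0], [543.0, 256.0]])
box 1542.5 [520.1 250.8] ([array([520.9, 250.5]), array([136.2, 107.1]), np.float64(17.5)], [[440.0, 281.0], [472.0, 179.0], [602.0, 220.0], [570.0, 322.0]])
lid 864.0 [514.1 233.7] ([array([518.5, 241.8]), array([119.7,  86.3]), np.float64(17.4)], [[448.0, 265.0], [474.0, 183.0], [588.0, 219.0], [563.0, 301.0]])
saucer 550.0 [ 488.2 -216. ] ([array([ 488.8, -215. ]), array([83. , 81.2]), np.float64(82.4)], [[443.0, -251.0], [524.0, -262.0], [535.0, -179.0], [454.0, -169.0]])
cap 71.0 [ 593.8 -146.4] ([array([ 594.1, -146.5]), array([27.6, 25.6]), np.float64(62.8)], [[576.0, -153.0], [599.0, -165.0], [612.0, -140.0], [589.0, -128.0]])
tumbler? 596.0 [ 549.3 -315.2] ([array([ 549.6, -315.9]), array([82.7, 90.8]), np.float64(89.5)], [[504.0, -357.0], [595.0, -358.0], [595.0, -275.0], [504.0, -274.0]])
carton 376.5 [750.  -35.6] ([array([750.2, -35.4]), array([86.3, 45.9]), np.float64(68.5)], [[713.0, -67.0], [756.0, -84.0], [787.0, -4.0], [745.0, 13.0]])
scene bar 78.0 [266.6 286.2] [527.  246.2]
scene saucer 381.0 [255.8 175.6] [ 493.3 -211.2]
scene saucer 37.0 [243.1 165.1] [ 526.9 -266.6]
scene cap 98.0 [218.2 148.1] [ 606.6 -150.1]
```

The measurements agree: the board comes out at 210x91 mm, the bar at 49x13 mm, and the saucer and cap lie at −60 and +65 mm along the board (yaw 33°). Box yaw is about 17.5° and the bar is at (521.5, 242). Next I move above the bar.

```bash
python3 -m jog '[{"xyz":[14,47,0],"yaw":-0.03},{"xyz":[14,47,0],"yaw":-0.03},{"xyz":[14,47,0],"yaw":-0.03},{"xyz":[14,47,0],"yaw":-0.03},{"xyz":[14,47,0],"yaw":-0.03}]' 60 40
python3 -m jog '[{"xyz":[14,47,0]},{"xyz":[14,47,0]},{"xyz":[14,47,0]},{"xyz":[14,47,0]},{"xyz":[14,47,0]}]'
python3 -m jog '[{"xyz":[15,47,0]},{"xyz":[15,47,0]},{"xyz":[15,47,0]},{"xyz":[15,47,0]},{"xyz":[15,47,0]}]'
python3 -m jog '[{"xyz":[16,49,0]},{"xyz":[16,49,0]},{"xyz":[0,0,-30]},{"xyz":[0,0,-30]},{"xyz":[0,0,0]}]'
python3 - <<'E'
from h import *
s=manip.sense(); print(np.round(s["eef_rot"],3).tolist(),np.round(s["qpos"],2))
E
```

```text
time: 0.6
position: [0.3446, -0.3245, 0.4041]
eef_rot: [[0.954, 0.298, -0.0], [0.298, -0.954, 0.001], [-0.0, -0.001, -1.0]]
force: [0.8, 1.1, 0.6]
finger_gap: 0.0512
grasp_force: 0.0
[[0.954, 0.298, -0.0], [0.298, -0.954, 0.001], [-0.0, -0.001, -1.0]] [-0.91 -0.32  1.95  0.    1.51  0.35]$[0]: bad value
$[0]: bad value
$[0]: bad value
```

```bash
python3 -m jog '[{"xyz":[14,47,0],"yaw":0},{"xyz":[14,47,0],"yaw":0},{"xyz":[14,47,0],"yaw":0},{"xyz":[14,47,0],"yaw":0},{"xyz":[14,47,0],"yaw":0}]'
python3 -m jog '[{"xyz":[15,47,0],"yaw":0},{"xyz":[15,47,0],"yaw":0},{"xyz":[15,47,0],"yaw":0},{"xyz":[15,47,0],"yaw":0},{"xyz":[15,47,0],"yaw":0}]'
python3 -m jog '[{"xyz":[16,49,0],"yaw":0},{"xyz":[16,48,0],"yaw":0},{"xyz":[0,0,-40],"yaw":0},{"xyz":[0,0,-40],"yaw":0},{"xyz":[0,0,0],"yaw":0}]'
python3 - <<'E'
from h import *
s=manip.sense(); print(np.round(s["qpos"],2))
f=manip.grab_frame("scene"); cv2.imwrite("pics/s1.png",cv2.resize(f[230:350,190:350,::-1],None,fx=4,fy=4))
E
```

```text
time: 1.1
position: [0.4144, -0.0895, 0.4044]
eef_rot: [[0.954, 0.3, 0.0], [0.3, -0.954, -0.0], [0.0, 0.0, -1.0]]
force: [1.0, -0.5, 0.1]
finger_gap: 0.0514
grasp_force: 0.0
time: 1.6
position: [0.4895, 0.1458, 0.4044]
eef_rot: [[0.954, 0.301, -0.0], [0.301, -0.954, -0.0], [-0.0, 0.0, -1.0]]
force: [0.2, -1.0, 0.2]
finger_gap: 0.0515
grasp_force: 0.0
time: 2.1
position: [0.5184, 0.2383, 0.3171]
eef_rot: [[0.954, 0.301, -0.013], [0.301, -0.954, -0.004], [-0.014, -0.0, -1.0]]
force: [-1.5, -0.1, -1.5]
finger_gap: 0.0514
grasp_force: 0.0
[ 0.3  -0.    1.82 -0.    1.34  1.57]
```

View pics/s1.png

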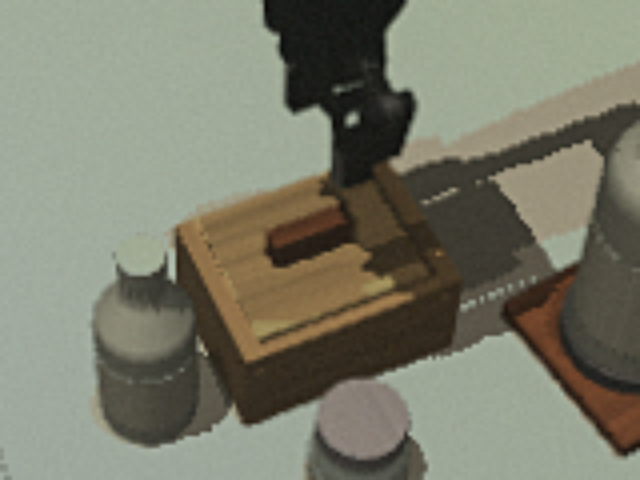

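The view shows the fingers hanging above the box (tip at crop (345,180)) and the bar at (308,235). The offset comes from the finger height. I add a small correction and descend onto the bar in stages.

```bash
python3 -m jog '[{"xyz":[2,3,0],"yaw":0},{"xyz":[0,0,-20],"yaw":0},{"xyz":[0,0,-20],"yaw":0},{"xyz":[0,0,0],"yaw":0},{"xyz":[0,0,0],"yaw":0}]'
```

```text
time: 2.65
position: [0.5237, 0.2415, 0.2871]
eef_rot: [[0.954, 0.3, 0.003], [0.3, -0.954, 0.001], [0.003, -0.0, -1.0]]
force: [0.2, 0.2, 0.5]
finger_gap: 0.0511
grasp_force: 0.0
```

```bash
python3 -m jog '[{"xyz":[-1,0,-15],"yaw":0},{"xyz":[-1,0,-15],"yaw":0},{"xyz":[0,0,-10],"yaw":0},{"xyz":[0,0,-8],"yaw":0},{"xyz":[0,0,0],"yaw":0}]' 45
python3 -m jog '[{"xyz":[0,0,0],"yaw":0},{"xyz":[0,0,0],"yaw":0},{"xyz":[0,0,0],"yaw":0},{"xyz":[0,0,0],"yaw":0},{"xyz":[0,0,0],"yaw":0}]' 0 40
```

```text
time: 3.15
position: [0.5201, 0.2413, 0.2346]
eef_rot: [[0.954, 0.3, -0.003], [0.3, -0.954, -0.001], [-0.004, -0.0, -1.0]]
force: [-0.8, -1.1, -0.2]
finger_gap: 0.0384
grasp_force: 0.0
time: 3.65
position: [0.5211, 0.2416, 0.2373]
eef_rot: [[0.954, 0.3, 0.001], [0.3, -0.954, 0.0], [0.001, 0.0, -1.0]]
force: [-0.2, 0.2, 1.3]
finger_gap: 0.0127
grasp_force: 41.4
```

Gripped on the bar at 12.7 mm with 41 N. I pull along box −y in small steps.

```bash
python3 -m jog '[{"xyz":[0,0,1],"yaw":0},{"xyz":[3,-9.5,0],"yaw":0},{"xyz":[3,-9.5,0],"yaw":0},{"xyz":[3,-9.5,0],"yaw":0},{"xyz":[0,0,0],"yaw":0}]'
python3 -m jog '[{"xyz":[3,-9.5,0],"yaw":0},{"xyz":[3,-9.5,0],"yaw":0},{"xyz":[3,-9.5,0],"yaw":0},{"xyz":[3,-9.5,0],"yaw":0},{"xyz":[0,0,0],"yaw":0}]'
```

```text
time: 4.15
position: [0.5303, 0.2115, 0.2376]
eef_rot: [[0.954, 0.298, -0.0], [0.298, -0.954, -0.0], [-0.0, 0.0, -1.0]]
force: [0.1, -0.0, -0.5]
finger_gap: 0.0132
grasp_force: 41.3
time: 4.65
position: [0.5423, 0.1738, 0.2378]
eef_rot: [[0.954, 0.299, 0.0], [0.299, -0.954, -0.0], [0.0, 0.0, -1.0]]
force: [0.2, -0.3, -0.8]
finger_gap: 0.013
grasp_force: 41.3
```

```bash
python3 -m jog '[{"xyz":[3,-9.5,0],"yaw":0},{"xyz":[3,-9.5,0],"yaw":0},{"xyz":[3,-9.5,0],"yaw":0},{"xyz":[3,-9.5,0],"yaw":0},{"xyz":[3,-9.5,0],"yaw":0}]'
python3 -m jog '[{"xyz":[0,0,8],"yaw":0},{"xyz":[6,-19,0],"yaw":0},{"xyz":[6,-19,0],"yaw":0},{"xyz":[0,0,-20],"yaw":0},{"xyz":[0,0,-15],"yaw":0}]'
python3 -m jog '[{"xyz":[0,0,-10],"yaw":0},{"xyz":[0,0,-8],"yaw":0},{"xyz":[0,0,0],"yaw":0},{"xyz":[0,0,0],"yaw":0}]'
python3 - <<'E'
from h import *
f=manip.grab_frame("scene"); cv2.imwrite("pics/s2.png",cv2.resize(f[180:350,170:390,::-1],None,fx=3,fy=3))
E
```

```text
time: 5.15
position: [0.5571, 0.1266, 0.2377]
eef_rot: [[0.954, 0.3, 0.0], [0.3, -0.954, -0.0], [0.0, 0.0, -1.0]]
force: [-0.5, -0.4, -1.2]
finger_gap: 0.0126
grasp_force: 41.3
time: 5.65
position: [0.5692, 0.0892, 0.2109]
eef_rot: [[0.954, 0.299, 0.001], [0.299, -0.954, 0.0], [0.001, 0.0, -1.0]]
force: [0.8, 0.1, -0.1]
finger_gap: 0.0131
grasp_force: 41.3
time: 6.05
position: [0.569, 0.0898, 0.1928]
eef_rot: [[0.954, 0.301, 0.0], [0.301, -0.954, 0.0], [0.0, 0.0, -1.0]]
force: [0.3, -0.4, -0.6]
finger_gap: 0.013
grasp_force: 41.3
```

View pics/s2.png

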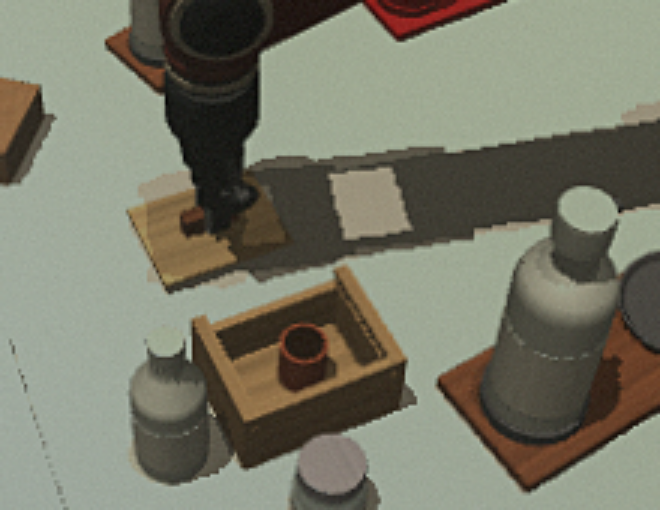

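The lid is free and level in the gripper (bar at (190,220)), and the pot stands in the open box at (303,352). I lower the lid, release it, rise, and measure the pot.

```bash
python3 -m jog '[{"xyz":[0,0,-5],"yaw":0},{"xyz":[0,0,-3],"yaw":0},{"xyz":[0,0,-2],"yaw":0},{"xyz":[0,0,0],"yaw":0},{"xyz":[0,0,0],"yaw":0}]'
python3 -m jog '[{"xyz":[0,0,0],"yaw":0},{"xyz":[0,0,0],"yaw":0},{"xyz":[0,0,0],"yaw":0},{"xyz":[0,0,5],"yaw":0},{"xyz":[0,0,15],"yaw":0}]' 50
python3 -m jog '[{"xyz":[0,0,40],"yaw":0},{"xyz":[0,0,40],"yaw":0},{"xyz":[0,0,20],"yaw":0},{"xyz":[0,0,0],"yaw":0}]'
python3 - <<'E'
from h import *
X,Y=np.meshgrid(np.arange(512),np.arange(384))
for n in("top","scene"):
    f=manip.grab_frame(n); np.save(f"pics/{n}3.npy",f)
    uv=proj(n,[[.52,.25,.05]])[0]; print(n,uv)
    h=cv2.cvtColor(f,cv2.COLOR_RGB2HSV).astype(int)
    m=(np.hypot(X-uv[0],Y-uv[1])<25)&((h[...,0]<9)|(h[...,0]>170))&(h[...,1]>110)
    for k in blobs(m,15):
        P=plane(n,cv2.convexHull(k).reshape(-1,2),.052); c,r=cv2.minEnclosingCircle((P[:,:2]*1000).astype(np.float32)); print(cv2.contourArea(k),cv2.boundingRect(k),np.round(c,1),round(r,1))
a=np.load("pics/top3.npy");b=np.load("pics/scene3.npy")
cv2.imwrite("pics/p3.png",cv2.resize(np.hstack([a[150:240,140:260],b[230:320,210:330]])[:,:,::-1],None,fx=3.3,fy=3.3))
E
```

```text
time: 6.6
position: [0.5689, 0.0895, 0.1827]
eef_rot: [[0.954, 0.3, -0.0], [0.3, -0.954, 0.0], [-0.0, -0.0, -1.0]]
force: [0.3, 1.5, -0.2]
finger_gap: 0.0125
grasp_force: 41.3
time: 7.1
position: [0.5681, 0.0895, 0.2018]
eef_rot: [[0.954, 0.3, -0.004], [0.3, -0.954, -0.0], [-0.003, -0.001, -1.0]]
force: [0.1, 0.1, 0.8]
finger_gap: 0.043
grasp_force: 0.0
time: 7.5
position: [0.5704, 0.0896, 0.3091]
eef_rot: [[0.954, 0.3, 0.01], [0.3, -0.954, 0.0], [0.01, 0.003, -1.0]]
force: [0.2, -0.1, 0.2]
finger_gap: 0.043
grasp_force: 0.0
top [179.44648943 199.01839198]
278.0 (193, 179, 12, 42) [518.4 207.3] 61.4
scene [269.33972502 295.43977169]
```

View pics/p3.png

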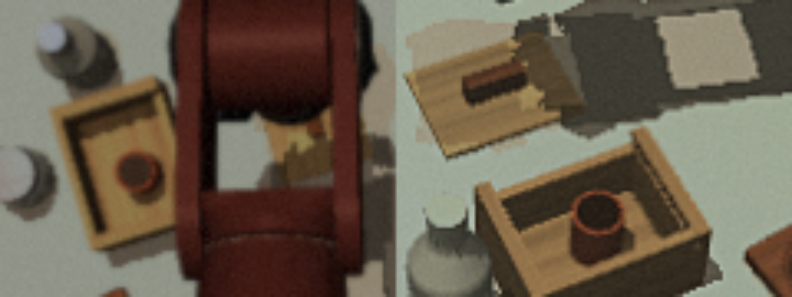

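The lid lies flat on the cloth. The pot top is at about (182,202) in the top picture and its rim centre at about (271.5,294) in the scene picture. Next I refine the position.

Run:
```python
from h import *
print(np.round(plane("top",[182.1,202.4],.052)*1000,1),np.round(plane("scene",[271.5,293.9],.052)*1000,1))
X,Y=np.meshgrid(np.arange(512),np.arange(384))
for n,(u,v) in dict(top=(182,202),scene=(271.5,296)).items():
    f=np.load(f"pics/{n}3.npy"); h=cv2.cvtColor(f,cv2.COLOR_RGB2HSV).astype(int)
    m=(np.hypot(X-u,Y-v)<12)&(h[...,0]<14)&(h[...,2]<(95 if n=="top" else 110))
    for k in blobs(m,15):
        P=plane(n,cv2.convexHull(k).reshape(-1,2),.052)[:,:2]*1000; c,r=cv2.minEnclosingCircle(P.astype(np.float32)); print(n,cv2.contourArea(k),cv2.boundingRect(k),np.round(c,1),round(r,1))
    if n=="scene":
        print(h[286:314,271].tolist())
    else: print(h[202,172:192].tolist())
```

```text
[[509.7 241.5  52. ]] [[514.7 247.7  52. ]]
top 106.5 (176, 197, 13, 13) [509.7 242. ] 20.8
[[20, 129, 142], [19, 136, 143], [15, 148, 138], [11, 162, 112], [9, 151, 76], [12, 121, 57], [13, 130, 53], [10, 119, 58], [12, 123, 54], [12, 121, 55], [10, 127, 54], [10, 125, 53], [12, 125, 57], [9, 151, 71], [8, 175, 93], [10, 193, 62], [10, 161, 38], [14, 147, 71], [15, 145, 125], [16, 139, 138]]
scene 136.0 (263, 289, 16, 19) [518.2 258.5] 26.4
[[21, 95, 43], [13, 123, 62], [9, 166, 115], [15, 87, 41], [16, 113, 34], [12, 98, 39], [13, 110, 37], [16, 101, 38], [14, 135, 36], [14, 117, 37], [16, 111, 39], [15, 124, 37], [13, 90, 34], [11, 128, 50], [8, 158, 105], [8, 153, 80], [9, 133, 50], [9, 148, 55], [8, 125, 53], [12, 130, 57], [8, 142, 54], [6, 128, 50], [11, 128, 42], [14, 135, 98], [16, 130, 147], [16, 124, 156], [16, 128, 143], [17, 126, 73]]
```

```bash
python3 -m jog '[{"xyz":[-8,20,0],"yaw":0.143},{"xyz":[-8,20,0],"yaw":0.143},{"xyz":[-8,20,0],"yaw":0.143},{"xyz":[-8,20,0],"yaw":0.143},{"xyz":[-8,20,0],"yaw":0.143}]' 55
python3 -m jog '[{"xyz":[-8,20,0],"yaw":0.143},{"xyz":[-8,20,0],"yaw":0.143},{"xyz":[-2,14,0],"yaw":0.143},{"xyz":[0,0,0],"yaw":0.143},{"xyz":[0,0,0],"yaw":0.143}]'
python3 -m jog '[{"xyz":[0,0,-20],"yaw":0.141},{"xyz":[0,0,-10],"yaw":0},{"xyz":[0,0,0],"yaw":0},{"xyz":[0,0,0],"yaw":0}]'
python3 -c "
from h import *
print(np.round(manip.sense()['qpos'],2))
f=manip.grab_frame('top'); cv2.imwrite('pics/p4.png',cv2.resize(f[150:240,140:260,::-1],None,fx=4,fy=4))"
```

```text
time: 8.1
position: [0.5277, 0.1901, 0.3003]
eef_rot: [[0.519, 0.855, -0.004], [0.855, -0.519, -0.001], [-0.003, -0.003, -1.0]]
force: [0.1, -0.1, 0.2]
finger_gap: 0.0467
grasp_force: 0.0
time: 8.6
position: [0.5099, 0.2438, 0.3003]
eef_rot: [[-0.17, 0.985, -0.004], [0.985, 0.17, -0.001], [-0.001, -0.004, -1.0]]
force: [-0.1, -0.1, 0.1]
finger_gap: 0.0471
grasp_force: 0.0
time: 9.0
position: [0.5106, 0.2433, 0.2717]
eef_rot: [[-0.298, 0.954, -0.002], [0.954, 0.298, -0.001], [-0.0, -0.002, -1.0]]
force: [-0.0, 1.5, 0.0]
finger_gap: 0.0468
grasp_force: 0.0
[0.31 0.03 1.86 0.   1.25 0.01]
```

```bash
python3 -m jog '[{"xyz":[0,0,-15],"yaw":0},{"xyz":[0,0,-15],"yaw":0},{"xyz":[0,0,-10],"yaw":0},{"xyz":[0,0,0],"yaw":0}]'
python3 -m jog '[{"xyz":[0,0,-10],"yaw":0},{"xyz":[0,0,-10],"yaw":0},{"xyz":[0,0,-10],"yaw":0},{"xyz":[0,0,-6],"yaw":0},{"xyz":[0,0,0],"yaw":0}]'
```

```text
time: 9.45
position: [0.5098, 0.2431, 0.2297]
eef_rot: [[-0.3, 0.954, -0.005], [0.954, 0.3, -0.002], [-0.0, -0.005, -1.0]]
force: [-0.6, -0.4, -0.4]
finger_gap: 0.0465
grasp_force: 0.0
time: 9.95
position: [0.5121, 0.2439, 0.1986]
eef_rot: [[-0.3, 0.954, 0.002], [0.954, 0.3, 0.001], [-0.0, 0.002, -1.0]]
force: [-2.0, -0.1, 8.8]
finger_gap: 0.0469
grasp_force: 3.8
```

```bash
python3 -m jog '[{"xyz":[0,0,0],"yaw":0},{"xyz":[0,0,0],"yaw":0},{"xyz":[0,0,0],"yaw":0},{"xyz":[0,0,0],"yaw":0},{"xyz":[0,0,0],"yaw":0}]' 20 35
```

```text
time: 10.45
position: [0.512, 0.2439, 0.1983]
eef_rot: [[-0.3, 0.954, 0.003], [0.954, 0.3, 0.001], [0.0, 0.003, -1.0]]
force: [-0.0, 0.5, 6.9]
finger_gap: 0.0365
grasp_force: 34.6
```

The grip gap is 36.5 mm with 35 N, so the pot is held, though there is a slight upward contact force. I lift gently.

```bash
python3 -m jog '[{"xyz":[0,0,5],"yaw":0},{"xyz":[0,0,5],"yaw":0},{"xyz":[0,0,0],"yaw":0}]'
python3 -m jog '[{"xyz":[0,0,15],"yaw":0},{"xyz":[0,0,20],"yaw":0},{"xyz":[0,0,20],"yaw":0},{"xyz":[0,0,30],"yaw":0},{"xyz":[0,0,0],"yaw":0}]'
python3 -c "
from h import *
f=manip.grab_frame('scene'); cv2.imwrite('pics/s5.png',cv2.resize(f[190:320,190:350,::-1],None,fx=4,fy=4))"
```

```text
time: 10.75
position: [0.5109, 0.2435, 0.207]
eef_rot: [[-0.3, 0.954, 0.0], [0.954, 0.3, 0.0], [0.0, 0.0, -1.0]]
force: [-0.4, -0.7, -1.2]
finger_gap: 0.0365
grasp_force: 35.2
time: 11.25
position: [0.5125, 0.2441, 0.2975]
eef_rot: [[-0.3, 0.954, 0.009], [0.954, 0.3, 0.003], [0.0, 0.01, -1.0]]
force: [1.2, 0.1, 0.5]
finger_gap: 0.0367
grasp_force: 35.3
```

View pics/s5.png

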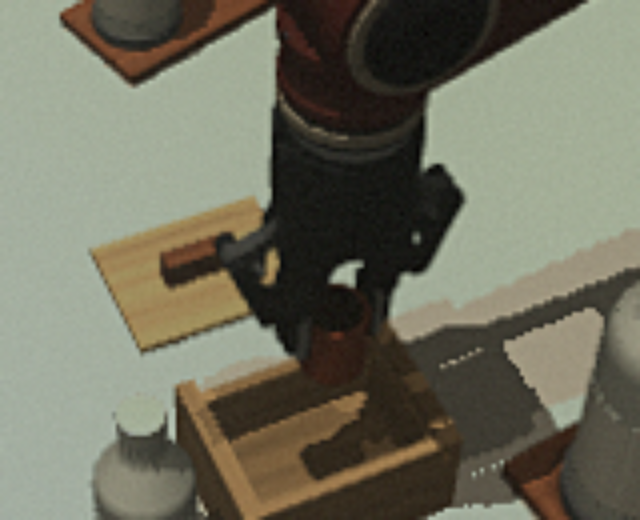

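The pot is upright in the grip, with its bottom about 190 mm below the TCP. I carry it to the saucer.

```bash
python3 -m jog '[{"xyz":[-2,-20,10],"yaw":0.03},{"xyz":[-2,-35,0],"yaw":0.03},{"xyz":[-2,-45,0],"yaw":0.03},{"xyz":[-2,-45,0],"yaw":0.03},{"xyz":[-2,-45,0],"yaw":0.03}]'
python3 -m jog '[{"xyz":[-2,-45,0],"yaw":0.03},{"xyz":[-2,-45,0],"yaw":0.03},{"xyz":[-2,-45,0],"yaw":0.03},{"xyz":[-2,-45,0],"yaw":0.03},{"xyz":[-2,-40,0],"yaw":0}]'
python3 -m jog '[{"xyz":[-2,-30,0],"yaw":0},{"xyz":[-1,-20,0],"yaw":0},{"xyz":[0,0,0],"yaw":0},{"xyz":[0,0,0],"yaw":0}]'
```

```text
time: 11.8
position: [0.4999, 0.0521, 0.3002]
eef_rot: [[-0.441, 0.897, -0.002], [0.897, 0.441, 0.0], [0.001, -0.002, -1.0]]
force: [1.8, 0.3, -1.6]
finger_gap: 0.0363
grasp_force: 35.3
time: 12.3
position: [0.4899, -0.1683, 0.3003]
eef_rot: [[-0.544, 0.839, -0.002], [0.839, 0.544, 0.001], [0.002, -0.001, -1.0]]
force: [0.2, 0.1, -1.1]
finger_gap: 0.0364
grasp_force: 35.3
time: 12.7
position: [0.4874, -0.2163, 0.3004]
eef_rot: [[-0.543, 0.84, -0.002], [0.84, 0.543, 0.002], [0.003, -0.001, -1.0]]
force: [-0.4, -0.3, -1.3]
finger_gap: 0.0364
grasp_force: 35.3
```

```bash
python3 -m jog '[{"xyz":[0,0,-20],"yaw":0},{"xyz":[0,0,-25],"yaw":0},{"xyz":[0,0,-20],"yaw":0},{"xyz":[0,0,-15],"yaw":0},{"xyz":[0,0,0],"yaw":0}]'
python3 -m jog '[{"xyz":[0,0,-4],"yaw":0},{"xyz":[0,0,-4],"yaw":0},{"xyz":[0,0,-2],"yaw":0},{"xyz":[0,0,-2],"yaw":0},{"xyz":[0,0,0],"yaw":0}]'
python3 -m jog '[{"xyz":[0,0,-1],"yaw":0},{"xyz":[0,0,-1],"yaw":0},{"xyz":[0,0,0],"yaw":0}]'
```

```text
time: 13.2
position: [0.4869, -0.2148, 0.2187]
eef_rot: [[-0.545, 0.838, -0.005], [0.838, 0.545, 0.003], [0.005, -0.002, -1.0]]
force: [-0.9, -0.1, -1.5]
finger_gap: 0.0362
grasp_force: 35.3
time: 13.7
position: [0.4879, -0.2166, 0.2098]
eef_rot: [[-0.544, 0.839, 0.0], [0.839, 0.544, -0.0], [-0.0, 0.0, -1.0]]
force: [0.2, 0.5, 0.1]
finger_gap: 0.0367
grasp_force: 35.3
time: 14.0
position: [0.4878, -0.2165, 0.2076]
eef_rot: [[-0.544, 0.839, -0.0], [0.839, 0.544, 0.0], [0.0, -0.0, -1.0]]
force: [-0.5, 0.3, -0.7]
finger_gap: 0.0365
grasp_force: 35.3
```

```bash
python3 -c "
from h import *
f=manip.grab_frame('scene'); cv2.imwrite('pics/s6.png',cv2.resize(f[100:220,190:350,::-1],None,fx=4,fy=4))"
```

```text
(no output)
```

View pics/s6.png

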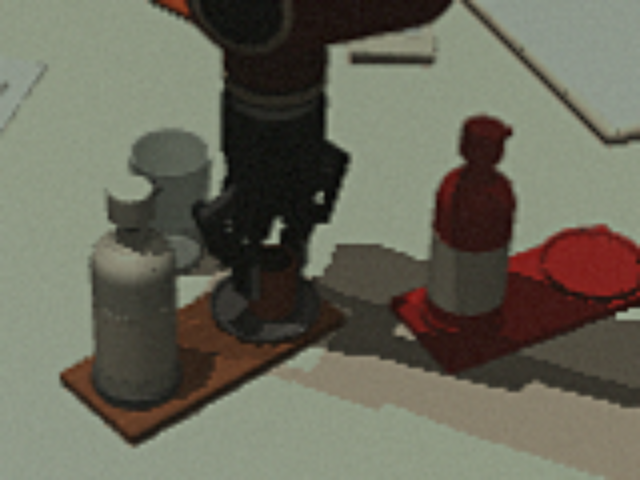

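The pot hangs just over the saucer floor, its bottom at (272,315), with the tumbler clear at (172,200). I lower it to contact, release and rise.

```bash
python3 -m jog '[{"xyz":[0,0,-1],"yaw":0},{"xyz":[0,0,-1],"yaw":0},{"xyz":[0,0,0],"yaw":0}]'
python3 -m jog '[{"xyz":[0,0,-0.7],"yaw":0},{"xyz":[0,0,0],"yaw":0},{"xyz":[0,0,0],"yaw":0}]'
```

```text
time: 14.35
position: [0.4878, -0.2164, 0.2055]
eef_rot: [[-0.544, 0.839, -0.0], [0.839, 0.544, 0.0], [0.0, -0.0, -1.0]]
force: [0.2, 0.2, -0.9]
finger_gap: 0.0366
grasp_force: 35.3
time: 14.65
position: [0.4879, -0.2165, 0.2053]
eef_rot: [[-0.544, 0.839, -0.0], [0.839, 0.544, -0.0], [0.0, -0.0, -1.0]]
force: [-1.4, 0.8, 2.3]
finger_gap: 0.0366
grasp_force: 35.7
```

Contact. Release.

```bash
python3 -m jog '[{"xyz":[0,0,0],"yaw":0},{"xyz":[0,0,0],"yaw":0},{"xyz":[0,0,0],"yaw":0},{"xyz":[0,0,0],"yaw":0}]' 54
python3 -m jog '[{"xyz":[0,0,10],"yaw":0},{"xyz":[0,0,20],"yaw":0},{"xyz":[0,0,30],"yaw":0},{"xyz":[0,0,40],"yaw":0},{"xyz":[0,0,40],"yaw":0}]'
python3 -m jog '[{"xyz":[0,0,40],"yaw":0},{"xyz":[0,0,20],"yaw":0},{"xyz":[0,0,0],"yaw":0},{"xyz":[0,0,0],"yaw":0}]' 0
python3 - <<'E'
from h import *
X,Y=np.meshgrid(np.arange(512),np.arange(384))
f=manip.grab_frame('scene'); cv2.imwrite('pics/s7.png',cv2.resize(f[100:220,190:350,::-1],None,fx=4,fy=4))
E
```

```text
time: 15.05
position: [0.4879, -0.2165, 0.205]
eef_rot: [[-0.544, 0.839, 0.0], [0.839, 0.544, -0.0], [-0.0, 0.0, -1.0]]
force: [0.2, -0.1, -0.8]
finger_gap: 0.0463
grasp_force: 0.0
time: 15.55
position: [0.4876, -0.2163, 0.3468]
eef_rot: [[-0.544, 0.839, -0.0], [0.839, 0.544, 0.0], [0.0, -0.0, -1.0]]
force: [0.9, -1.0, -0.0]
finger_gap: 0.046
grasp_force: 0.0
time: 15.95
position: [0.4877, -0.2164, 0.4051]
eef_rot: [[-0.544, 0.839, 0.001], [0.839, 0.544, -0.0], [-0.001, 0.0, -1.0]]
force: [0.2, 0.6, -0.9]
finger_gap: -0.0002
grasp_force: 0.0
```

View pics/s7.png

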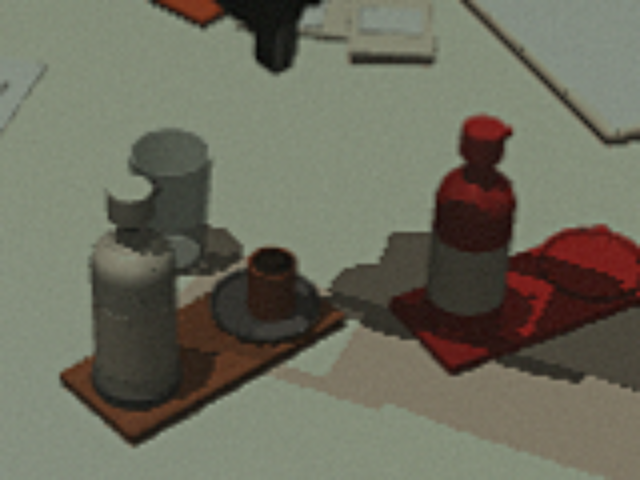

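The pot stands upright in the saucer at (272,285), released. I move over the cap with the gripper shut.

```bash
python3 -m jog '[{"xyz":[26,17,0],"yaw":0},{"xyz":[26,17,0],"yaw":0},{"xyz":[26,17,0],"yaw":0},{"xyz":[27,18,0],"yaw":0},{"xyz":[0,0,0],"yaw":0}]'
python3 -m jog '[{"xyz":[0,0,-15],"yaw":0},{"xyz":[0,0,-15],"yaw":0},{"xyz":[0,0,-6],"yaw":0},{"xyz":[0,0,0],"yaw":0}]'
python3 -m jog '[{"xyz":[0,0,-3],"yaw":0},{"xyz":[0,0,-3],"yaw":0},{"xyz":[0,0,-3],"yaw":0},{"xyz":[0,0,0],"yaw":0}]'
```

```text
time: 16.5
position: [0.5944, -0.1455, 0.4018]
eef_rot: [[-0.546, 0.837, -0.004], [0.837, 0.547, 0.002], [0.004, -0.002, -1.0]]
force: [-1.1, -0.6, -0.2]
finger_gap: -0.0003
grasp_force: 0.0
time: 16.9
position: [0.5917, -0.1479, 0.366]
eef_rot: [[-0.543, 0.84, -0.005], [0.84, 0.543, 0.002], [0.004, -0.003, -1.0]]
force: [1.0, -0.3, 0.8]
finger_gap: -0.0001
grasp_force: 0.0
time: 17.3
position: [0.593, -0.1477, 0.3606]
eef_rot: [[-0.544, 0.839, 0.001], [0.839, 0.544, -0.001], [-0.001, 0.0, -1.0]]
force: [-1.1, -0.2, 3.0]
finger_gap: 0.0002
grasp_force: 1.3
```

```bash
python3 -m jog '[{"xyz":[0,0,-3],"yaw":0},{"xyz":[0,0,-3],"yaw":0},{"xyz":[0,0,-3],"yaw":0},{"xyz":[0,0,0],"yaw":0}]'
python3 -m jog '[{"xyz":[0,0,-2],"yaw":0},{"xyz":[0,0,-1],"yaw":0},{"xyz":[0,0,0],"yaw":0},{"xyz":[0,0,0],"yaw":0}]'
```

```text
time: 17.7
position: [0.5931, -0.1477, 0.3522]
eef_rot: [[-0.544, 0.839, 0.001], [0.839, 0.544, -0.001], [-0.001, 0.001, -1.0]]
force: [-3.0, -0.6, 7.8]
finger_gap: 0.0001
grasp_force: 3.9
time: 18.1
position: [0.5931, -0.1476, 0.3501]
eef_rot: [[-0.544, 0.839, 0.001], [0.839, 0.544, -0.001], [-0.002, 0.001, -1.0]]
force: [-4.3, -0.1, 8.8]
finger_gap: 0.0
grasp_force: 4.5
```

```bash
python3 -m jog '[{"xyz":[0,0,-1],"yaw":0},{"xyz":[0,0,-1],"yaw":0},{"xyz":[0,0,0],"yaw":0}]'
python3 -m jog '[{"xyz":[0,0,-1],"yaw":0},{"xyz":[0,0,0],"yaw":0},{"xyz":[0,0,0],"yaw":0}]'
```

```text
time: 18.4
position: [0.5931, -0.1476, 0.3494]
eef_rot: [[-0.544, 0.839, 0.001], [0.839, 0.544, -0.001], [-0.002, 0.001, -1.0]]
force: [-6.7, 0.5, 13.9]
finger_gap: -0.0001
grasp_force: 6.9
time: 18.7
position: [0.5932, -0.1476, 0.3493]
eef_rot: [[-0.544, 0.839, 0.002], [0.839, 0.544, -0.001], [-0.002, 0.001, -1.0]]
force: [-8.1, 0.6, 18.2]
finger_gap: 0.0002
grasp_force: 8.5
```

The z reading has stopped at 0.3493 and the force has risen to 18 N, so the cap is at its stop. I raise straight up, retreat, and check.

```bash
python3 -m jog '[{"xyz":[0,0,8],"yaw":0},{"xyz":[0,0,12],"yaw":0},{"xyz":[0,0,20],"yaw":0},{"xyz":[0,0,30],"yaw":0},{"xyz":[0,0,0],"yaw":0}]'
python3 -m jog '[{"xyz":[-10,35,10],"yaw":0},{"xyz":[-10,45,10],"yaw":0},{"xyz":[-10,45,0],"yaw":0},{"xyz":[-10,35,0],"yaw":0},{"xyz":[0,0,0],"yaw":0}]'
python3 -m jog '[{"xyz":[0,0,0],"yaw":0},{"xyz":[0,0,0],"yaw":0},{"xyz":[0,0,0],"yaw":0},{"xyz":[0,0,0],"yaw":0},{"xyz":[0,0,0],"yaw":0}]'
python3 -c "
from h import *
f=manip.grab_frame('scene'); cv2.imwrite('pics/s8.png',cv2.resize(f[:,:,::-1],(800,600)))"
```

```text
time: 19.2
position: [0.5937, -0.1476, 0.4198]
eef_rot: [[-0.544, 0.839, 0.007], [0.839, 0.544, -0.002], [-0.006, 0.005, -1.0]]
force: [0.5, -0.1, 0.7]
finger_gap: -0.0005
grasp_force: 0.0
time: 19.7
position: [0.5518, 0.0159, 0.4339]
eef_rot: [[-0.548, 0.836, -0.001], [0.836, 0.548, 0.002], [0.002, -0.0, -1.0]]
force: [-0.0, -0.2, 0.2]
finger_gap: -0.0003
grasp_force: 0.0
time: 20.2
position: [0.5531, 0.0118, 0.4348]
eef_rot: [[-0.543, 0.84, -0.0], [0.84, 0.543, 0.0], [0.0, -0.0, -1.0]]
force: [-0.1, -0.3, 0.4]
finger_gap: -0.0
grasp_force: 0.0
```

View pics/s8.png

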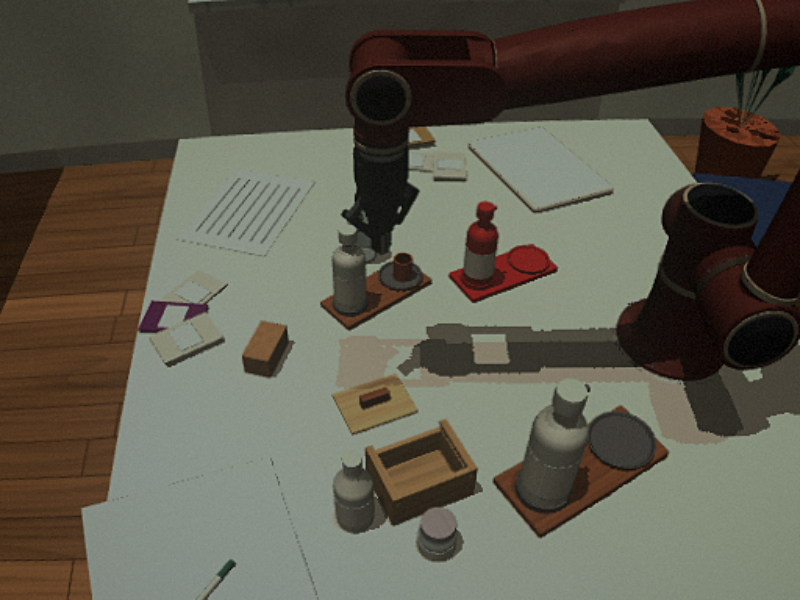

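The lid lies flat at (375,402), the pot is upright in the saucer at (403,268), the cap is back up at (347,235), and the bottle, jar and carton are where they were. The tumbler is partly hidden behind the gripper, but it was clear after the pot was placed and nothing has gone near it since. I hand the job in.

```bash
python3 -c "
from cell import manip
print(manip.finish_job())"
```

```text
the job is handed in; nothing more can be done
None
```

The job is handed in after about 20 s: the lid lies flat on the cloth, the pot stands upright in the saucer, the cap was then pressed to its stop and sprang back up, and no bystander was seen to move (the tumbler was partly hidden in the last picture).

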